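# Stop the drying fan and touch-test the blue canvas

## Robot

A 6-joint arm with a two-finger parallel gripper is mounted at the origin on the work surface. World frame = base frame: x ahead of the robot, y to its left, z up, the work surface at z = 0. Lengths are in mm, angles in rad, forces in N, time in s.
With the tool pointing down it reaches from about 350 to 875 mm from the base axis. Payload 4.2 kg.
Tool frame: the origin (TCP) lies at the very end of the fingers, on their centre line; the grasp point (between the pads) lies 19 mm behind it; z points along the fingers, y is the line along which they close (so a half turn about z gives the same grasp; the last joint's range is limited). The gripper opens to 85 mm and grips with 20 to 120 N. Pads are 22 mm wide; open, the fingers measure 114 mm over their backs; the gripper's body (76 mm by 85 mm) begins 54 mm behind the grasp point. The pads swing forward as they close: fully open they stand 13 mm farther back than shut.
Start: joints at [1.407, 0.385, 0.008, 0, -1.194, -0.259], TCP at [256.414, 569.957, 231.312] pointing down, gripper open.
Joint ranges: [-3.14, 3.14], [-1.21, 2.06], [-1.07, 1.41], [-3.16, 2.05], [-2.99, -0.16], [-3.1, 3.1]. Speed limits (rad/s): [2.79, 2.79, 3.14, 3.14, 3.14, 3.14].

## Interface

Orientations are given as a unit quaternion [x, y, z, w].
In Python, from bench import read_state, get_image, camera_model, job_done gives the robot as it stands.
- The arm moves only by the shell command python3 -m handwheel 'ROWS'. ROWS is JSON, a list of rows, each a list of 7 numbers: the shift along the tool's x, y, z in m, then the turn, a rotation vector about the tool's x, y, z in rad, then the gripper's target within -1 to 1 (fully open at 1, half-way at 0, shut at -1). In form: [[dx, dy, dz, wx, wy, wz, jaw], ...]. A call has 1 to 10 rows; each row is the pose to reach, as a shift and turn from the pose commanded when the call began, along the tool's axes at that moment; what a row does not reach only later rows make up. A row lasts 1/8 s, in which the tool goes at most 62.5 mm and 10.7 degrees, less where a joint would pass 70% of its speed; a pose out of reach is approached as far as the arm can. A call with a gripper value outside its range is refused whole. The fingers move at their own pace and stop on an object; the grip force is fixed at half the most. Time passes only in rows, so rows that repeat a pose let the fingers close. It gives the time, the measured TCP pose, the force, the opening and the grip force at its end, in the units of the state.
- read_state(): the state, without advancing time (a new reading comes with each control period).
- get_image(name): name is "scene" or "top"; returns (picture, depth): 420x560x3 uint8, blue, green, red; 420x560 float32, mm along the optical axis (not along the pixel's ray), 0 where there is no reading.
- camera_model(name): a dict with "K" (3x3 intrinsics, pixels), "rvec" (rotation vector, rad) and "tvec" (3), from world to camera coordinates, as OpenCV has them. Camera axes: x right, y down, z forward; pixel columns grow to the right and rows downward; lengths in mm; the calibration is good to about 2 mm. A picture is of the moment at which its call begins. camera_model takes no time and is no camera call.
- job_done(): hands the job in; it is judged then, once.
The state is a dict: "clock": time; "joints": joint angles; "joint_vel": joint speeds; "joint_efforts": joint torques, N m; "position": TCP position; "ee_rot": TCP orientation; "contact_force": force on the tool from outside, world axes, zero at the start; "wrist_torque": the same for the moment, N m; "gripper_width": finger opening in mm; "grasp_force": force on a finger pad.
Only numpy, scipy, OpenCV 4.12 (cv2) and the standard library are available. Lean on these libraries where they do the work, as an engineer would, in place of code of your own. Each camera call takes 0.05 s, during which the arm holds its last target. There are 200 camera calls.

## Task

First stop the drying fan: press the red button on its control box fully down and let it come back up. Then feel whether the blue canvas is dry: rest the fingertips gently on its painted face for about a second, pushing just until the foam under it gives a few millimetres, and draw back clear, leaving it where it lies. Do not grasp or lift anything, and do not touch the green button, the three wet canvases (orange, yellow, white), the tin, the bottle or the brush.

Things in the scene. Friction and masses are not known exactly. Their poses are not given: they have to be found in the camera images.
- board: plywood drying board fixed on the table, 230 x 230 x 12 mm, with four grey foam pads (70 x 70 x 20 mm, tops 32 mm above the table) centred at x = +-50, y = +-50 mm of the board; each carries one canvas. Origin at the centre of the board's underside; x and y parallel to its sides.
- canvas_blue: miniature stretched canvas, 60 x 60 mm and 16 mm high, 70 g, loose on one of the four foam pads (any of them); cream sides, whole upper face painted blue. Origin at the centre of its underside (32 mm above the table), z up, x and y parallel to its sides. The one to touch.
- canvas_orange: miniature stretched canvas, 60 x 60 mm and 16 mm high, 70 g, loose on one of the four foam pads (any of them); cream sides, whole upper face painted orange. Origin at the centre of its underside (32 mm above the table), z up, x and y parallel to its sides. Its paint is wet: not to be touched.
- canvas_yellow: miniature stretched canvas, 60 x 60 mm and 16 mm high, 70 g, loose on one of the four foam pads (any of them); cream sides, whole upper face painted yellow. Origin at the centre of its underside (32 mm above the table), z up, x and y parallel to its sides. Its paint is wet: not to be touched.
- canvas_white: miniature stretched canvas, 60 x 60 mm and 16 mm high, 70 g, loose on one of the four foam pads (any of them); cream sides, whole upper face painted white. Origin at the centre of its underside (32 mm above the table), z up, x and y parallel to its sides. Its paint is wet: not to be touched.
- blue_face (a point): centre of the blue canvas's painted upper face, 48 mm above the table. The foam pad under it gives way straight down: it starts at about 1 to 1.5 N of push and sinks about 1 mm for each further 0.5 N, until it is hard after 10 mm (about 6 N)
- control_box: grey control box of the drying fan with a white top, fixed on the table, 100 (x) x 160 (y) x 45 mm high; it carries a red and a green button at y = +40 and -40 mm of its frame, in either order. Origin at the centre of its underside.
- stop_button (a joint): red (stop) button on the control box: cap 32 mm across, its top 63 mm above the table when not pressed, in a black round housing 48 mm across and 12 mm high. Travel 6 mm straight down, starting to move at about 1.5 N and fully down at 5 N; springs back. Value: how far it is pressed, m, 0 up, 0.006 fully down
- stop_button_top (a point): centre of the red button's top; it moves with the button
- start_button (a joint): green (start) button on the control box: cap 32 mm across, its top 63 mm above the table when not pressed, in a black round housing 48 mm across and 12 mm high. Travel 6 mm straight down, starting to move at about 1.5 N and fully down at 5 N; springs back. Not to be touched. Value in m, 0 up
- start_button_top (a point): centre of the green button's top
- start_button_base: housing of the green button, carrying its cap; origin at the centre of its underside, 45 mm above the table. Not to be touched.
- tin: open steel tin, 76 mm across, 110 mm high, loose; bystander. Origin at the centre of its underside
- paint_bottle: blue paint bottle with a white cap, 60 mm across, 140 mm high, loose; bystander. Origin at the centre of its underside
- brush: paint brush with a wooden handle and grey bristles lying on the table, about 200 mm long (along its own x, bristles to +x), 42 mm wide, 20 mm high, loose; bystander. Origin under its middle

How it is judged (in metres and radians):
On the way, in this order (a step that is already met when the one before it is completed fails the run):
1. the red button is pressed fully down (at least 4.5 of its 6 mm) (value of joint stop_button above 0.0045 m), for 0.05 s.
2. the red button is up again (value of joint stop_button below 0.0015 m), for 0.1 s.
3. the fingertips rest on the blue canvas's painted face, and the foam under it gives by at least 1 mm, for 0.3 s (contact force between the fingers and canvas_blue above 0.3 N and height (world z) of canvas_blue below 0.031 m), for 0.3 s.
At the end, for the whole second after the job is handed in: Both buttons are up (within 1.5 mm), all four canvases lie level and at rest on their pads within 8 mm of where they started, the tin, bottle and brush within 10 mm of where they started, and the robot touches nothing (value of joint each of stop_button, start_button below 0.0015 m and distance of each of canvas_blue, canvas_orange, canvas_yellow, canvas_white from where it was at the start of the episode below 0.008 m and linear speed of each of canvas_blue, canvas_orange, canvas_yellow, canvas_white below 0.02 m/s and angle between each of canvas_blue, canvas_orange, canvas_yellow, canvas_white's own z axis and vertical below 0.1 rad and distance of each of tin, paint_bottle, brush from where it was at the start of the episode below 0.01 m and not (contact force between the arm and canvas_blue above 0.1 N) and not (contact force between the fingers and canvas_blue above 0.1 N)).
It fails at once if a wet canvas (orange, yellow or white) was touched or shifted (contact force between any of the arm, the fingers and canvas_orange above 0.2 N or distance of any of canvas_orange, canvas_yellow, canvas_white from where it was at the start of the episode above 0.012 m or contact force between any of the arm, the fingers and canvas_yellow above 0.2 N or contact force between any of the arm, the fingers and canvas_white above 0.2 N).
It fails at once if the blue canvas was pushed harder than 15 N (contact force between any of the arm, the fingers and canvas_blue above 15 N).
It fails at once if the blue canvas was lifted off its pad, tipped or pushed out of its place (height (world z) of canvas_blue above 0.04 m or angle between canvas_blue's own z axis and vertical above 0.25 rad or distance of canvas_blue from where it was at the start of the episode above 0.02 m).
It fails at once if the green start button was touched (contact force between any of the arm, the fingers and start_button_base above 0.3 N or value of joint start_button above 0.0015 m).
It fails at once if the tin, bottle or brush was touched or moved (contact force between any of the arm, the fingers and tin above 0.5 N or distance of any of tin, paint_bottle, brush from where it was at the start of the episode above 0.015 m or contact force between any of the arm, the fingers and paint_bottle above 0.5 N or contact force between any of the arm, the fingers and brush above 0.5 N).
It also fails if it takes over 48 s, if anything falls off the work surface, if the arm or the gripper's body presses on something with over 40 N, if the wrist force passes 120 N, or if a joint passes its speed limit or range.

## Working session

There is one attempt and no reset: what is moved stays moved. The work goes in short steps, Python scripts to look and compute and a shell command to move; the robot and the scene stay as the last step left them, time stands still between calls to the robot, and variables do not carry over. Pictures are saved under pics/ and viewed, at most 10 in all, crops included, and the job is handed in when it is done.

```bash
mkdir -p pics; cat > h.py <<'E'
import numpy as np, cv2
from bench import read_state, get_image, camera_model
def ray(cam,uv,z):
    m=camera_model(cam);R=cv2.Rodrigues(np.array(m["rvec"],float))[0];t=np.array(m["tvec"],float).ravel()
    d=R.T@np.linalg.inv(np.array(m["K"]))@np.array([uv[0],uv[1],1.]);c=-R.T@t
    return c+d*(z-c[2])/d[2]
E
python3 - <<'E'
from h import *
for n in("top","scene"):
    p,d=get_image(n);cv2.imwrite(f"pics/{n}0.png",p);np.save(f"{n}0.npy",d)
s=read_state();print({k:np.round(s[k],3) for k in("clock","position","ee_rot","contact_force","gripper_width")})
E
```

```text
{'clock': np.float64(0.1), 'position': array([256.202, 569.491, 230.307]), 'ee_rot': array([ 0.978, -0.21 , -0.   ,  0.001]), 'contact_force': array([-0.501, -0.266, -1.418]), 'gripper_width': np.float64(85.309)}
```

View pics/top0.png

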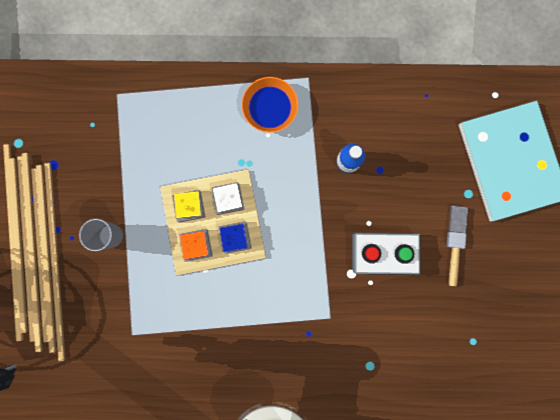

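View pics/scene0.png

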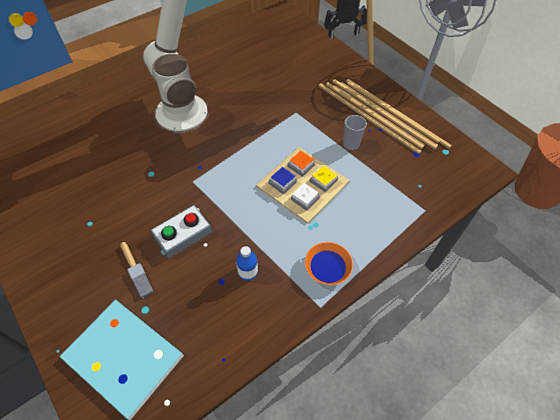

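The top view shows the red button at (372,254), the green button at (404,254) and the blue canvas at (233,237). The scene view shows the same layout, with the tin by the board and the bottle and brush near the control box.

```bash
cat > m.py <<'E'
from h import *
from scipy.spatial.transform import Rotation as Ro
T={}
for n,boxes in(("top",dict(red=(355,238,390,270),green=(390,238,420,270),blue=(210,215,260,260),orange=(175,225,215,265),yellow=(165,185,205,222))),
               ("scene",dict(red=(180,205,205,230),green=(158,222,180,242),blue=(262,160,302,195),orange=(282,145,318,176),yellow=(308,160,342,192)))):
    p=cv2.imread(f"pics/{n}0.png");d=np.load(f"{n}0.npy");h=cv2.cvtColor(p,cv2.COLOR_BGR2HSV)
    hue=dict(red=[(0,6),(174,180)],green=[(50,85)],blue=[(110,130)],orange=[(5,14)],yellow=[(22,34)])
    for k,(x0,y0,x1,y1) in boxes.items():
        m=np.zeros(h.shape[:2],np.uint8)
        for a,b in hue[k]: m|=cv2.inRange(h,(a,150,60),(b,255,255))
        q=np.zeros_like(m);q[y0:y1,x0:x1]=m[y0:y1,x0:x1]
        c=max(cv2.findContours(q,cv2.RETR_EXTERNAL,cv2.CHAIN_APPROX_NONE)[0],key=cv2.contourArea)
        z=63 if k in("red","green") else 48
        P=np.array([ray(n,u,z)[:2] for u in c[:,0]],np.float32)
        (cx,cy),(w,l),a=cv2.minAreaRect(P)
        mm=cv2.moments(c);u=(mm["m10"]/mm["m00"],mm["m01"]/mm["m00"])
        # height from depth
        M=camera_model(n);R=cv2.Rodrigues(np.array(M["rvec"],float))[0];t=np.array(M["tvec"],float).ravel()
        dd=d[int(round(u[1])),int(round(u[0]))];X=R.T@(np.linalg.inv(np.array(M["K"]))@np.array([*u,1])*dd-t)
        print(n,k,"rect",np.round([cx,cy,w,l,a],1),"ray",ray(n,u,z)[:2].round(1),"depth",X.round(1))
s=read_state();R=Ro.from_quat(s["ee_rot"]).as_matrix();print(R.round(3),s["position"])
E
python3 m.py
```

```text
top red rect [ 479.3 -235.4   31.2   33.8    0.8] ray [ 480.2 -235.2] depth [ 480.3 -234.1   69.1]
top green rect [ 480.5 -316.    31.3   31.3   89.9] ray [ 480.3 -315.6] depth [ 480.3 -314.2   68.6]
top blue rect [512.9 102.2  59.2  58.5  10.3] ray [513.  102.2] depth [513.  102.2  48.1]
top orange rect [493.9 199.1  59.6  60.7  10.3] ray [493.8 198.8] depth [493.8 199.1  46.4]
top yellow rect [593.5 217.5  59.9  59.7   7.1] ray [593.3 217.5] depth [593.2 217.2  49.5]
scene red rect [ 485.3 -234.9   32.7   31.7    7. ] ray [ 484.9 -235.8] depth [ 487.2 -236.6   66.7]
scene green rect [ 485.4 -315.7   31.5   28.4   53.3] ray [ 485.3 -315.8] depth [ 489.  -316.6   68.9]
scene blue rect [518.2 101.   57.5  57.7  10.9] ray [518.5 100.6] depth [517.5 101.5  46.2]
scene orange rect [498.  197.7  60.3  60.5  10.7] ray [498.4 197.5] depth [496.2 199.5  44.5]
scene yellow rect [597.6 216.6  59.9  59.5   7.3] ray [598.  216.5] depth [599.5 214.9  50.7]
[[ 0.912 -0.41  -0.001]
 [-0.41  -0.912 -0.002]
 [ 0.     0.002 -1.   ]] [256.20233833 569.49067961 230.30666882]
```

Both views agree to about 5 mm, and the sizes and the 80 mm button spacing match what was given. That puts red at (482,-235) and blue at (516,101). Next I shut the jaw and travel high to the red button.

```bash
python3 -m handwheel '[[0.36,0.43,0,0,0,0,-1],[0.36,0.43,0,0,0,0,-1],[0.36,0.43,0,0,0,0,-1],[0.36,0.43,0,0,0,0,-1],[0.36,0.43,0,0,0,0,-1],[0.36,0.43,0,0,0,0,-1],[0.36,0.43,0,0,0,0,-1],[0.36,0.43,0,0,0,0,-1],[0.36,0.43,0,0,0,0,-1],[0.36,0.43,0,0,0,0,-1]]'
```

```text
clock: 1.35
position: [408.2, 26.4, 230.9]
ee_rot: [0.977, -0.214, -0.001, 0.0]
contact_force: [-0.9, 0.6, 0.6]
gripper_width: 0.1
grasp_force: 0.0
```

```bash
python3 -m handwheel '[[0.176,0.212,0,0,0,0,-1],[0.176,0.212,0,0,0,0,-1],[0.176,0.212,0,0,0,0,-1],[0.176,0.212,0,0,0,0,-1],[0.176,0.212,0,0,0,0,-1],[0.176,0.212,0.12,0,0,0,-1],[0.176,0.212,0.12,0,0,0,-1],[0.176,0.212,0.12,0,0,0,-1],[0.176,0.212,0.12,0,0,0,-1],[0.176,0.212,0.12,0,0,0,-1]]'
python3 - <<'E'
from h import *
p,_=get_image("scene");cv2.imwrite("pics/a.png",cv2.resize(p[150:280,110:300],None,fx=4,fy=4))
print(read_state()["position"],read_state()["contact_force"])
E
```

```text
clock: 2.6
position: [483.9, -235.5, 114.1]
ee_rot: [0.978, -0.209, 0.003, 0.0]
contact_force: [-0.1, 0.0, 0.1]
gripper_width: 0.2
grasp_force: 0.0
[ 483.512286   -235.46887403  113.8984085 ] [-0.91995589  0.20774351  0.77596369]
```

View pics/a.png

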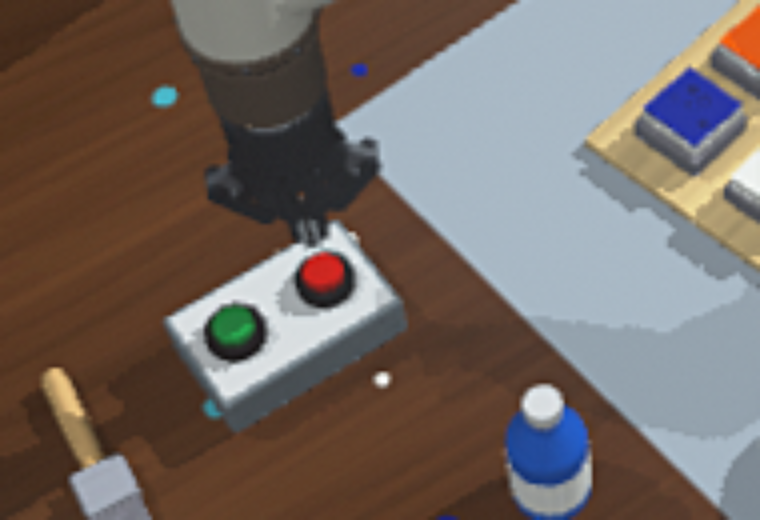

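The closed fingertips are at about (310,240), above and slightly behind the red cap at (323,270), as expected at 50 mm height. I go down in steps and watch the force.

```bash
python3 -m handwheel '[[0,0,0.02,0,0,0,-1],[0,0,0.04,0,0,0,-1],[0,0,0.044,0,0,0,-1],[0,0,0.046,0,0,0,-1],[0,0,0.048,0,0,0,-1],[0,0,0.048,0,0,0,-1],[0,0,0.048,0,0,0,-1]]'
```

```text
clock: 3.52
position: [482.3, -235.5, 64.0]
ee_rot: [0.978, -0.21, 0.001, 0.0]
contact_force: [-0.5, 0.3, 2.9]
gripper_width: 0.2
grasp_force: 1.6
```

```bash
python3 -m handwheel '[[0,0,0.002,0,0,0,-1],[0,0,0.004,0,0,0,-1],[0,0,0.006,0,0,0,-1],[0,0,0.007,0,0,0,-1],[0,0,0.007,0,0,0,-1],[0,0,0.007,0,0,0,-1]]'
```

```text
clock: 4.28
position: [482.4, -235.7, 60.6]
ee_rot: [0.978, -0.209, 0.001, 0.001]
contact_force: [-8.1, 5.9, 29.4]
gripper_width: 0.1
grasp_force: 14.6
```

```bash
python3 - <<'E'
from h import *
p,_=get_image("scene");cv2.imwrite("pics/b.png",cv2.resize(p[170:270,140:240],None,fx=6,fy=6))
s=read_state();print(s["position"],s["contact_force"],s["wrist_torque"])
E
```

```text
[ 482.44955807 -235.65901169   60.63446694] [-8.12656103  5.91616608 29.94048935] [ 1.83512544  2.37895179 -0.0691419 ]
```

View pics/b.png

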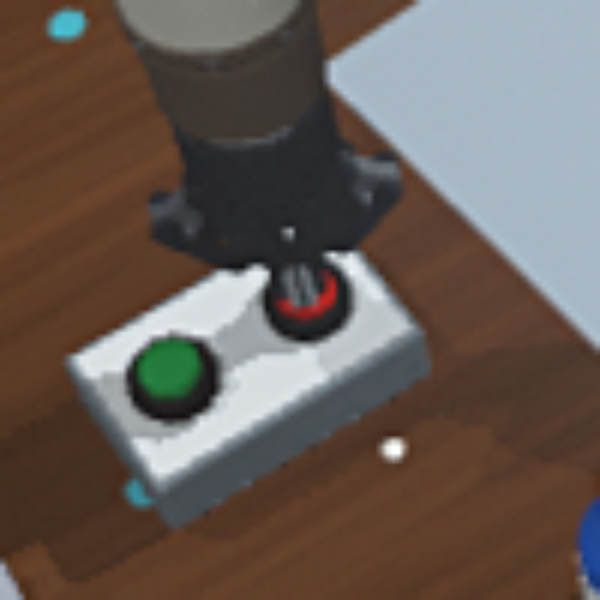

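The cap at (305,295) is pressed down nearly flush with its housing, the fingers are centred on it, and green is clear. I lift off and cross to the blue canvas.

```bash
python3 -m handwheel '[[0,0,-0.05,0,0,0,-1],[0,0,-0.1,0,0,0,-1],[0,0,-0.1,0,0,0,-1],[-0.108,-0.321,-0.1,0,0,0,-1],[-0.108,-0.321,-0.1,0,0,0,-1],[-0.108,-0.321,-0.1,0,0,0,-1],[-0.108,-0.321,-0.1,0,0,0,-1],[-0.108,-0.321,-0.1,0,0,0,-1],[-0.108,-0.321,-0.1,0,0,0,-1],[-0.108,-0.321,-0.1,0,0,0,-1]]'; python3 -m handwheel '[[0,0,0.03,0,0,0,-1],[0,0,0.06,0,0,0,-1],[0,0,0.08,0,0,0,-1],[0,0,0.08,0,0,0,-1],[0,0,0.08,0,0,0,-1],[0,0,0.08,0,0,0,-1]]'
python3 - <<'E'
from h import *
p,_=get_image("scene");cv2.imwrite("pics/c.png",cv2.resize(p[130:230,240:360],None,fx=5,fy=5))
s=read_state();print(s["position"],s["contact_force"])
E
```

```text
clock: 5.58
position: [514.5, 103.2, 154.6]
ee_rot: [0.978, -0.208, -0.001, 0.001]
contact_force: [0.3, -0.1, -0.5]
gripper_width: -0.2
grasp_force: 0.0
clock: 6.32
position: [515.6, 101.6, 77.2]
ee_rot: [0.978, -0.21, 0.001, -0.001]
contact_force: [0.4, 0.8, -0.1]
gripper_width: -0.0
grasp_force: 0.0
[515.53989607 101.69277601  77.24785165] [ 0.48370652 -1.04898412  0.04058801]
```

View pics/c.png

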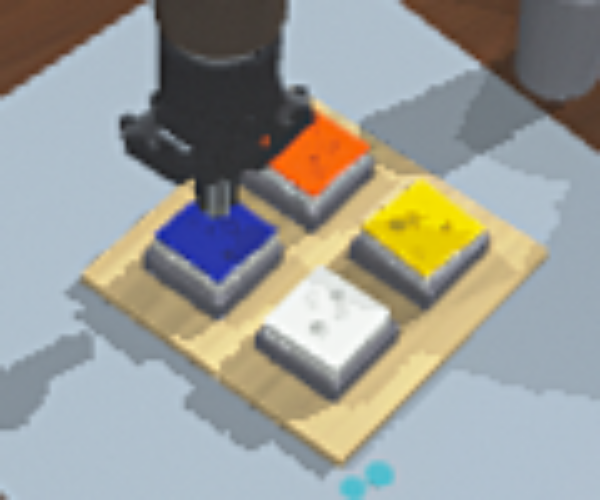

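The fingertips at (215,210) hang over the blue canvas, near its centre and well clear of the others. I go down gently.

```bash
python3 -m handwheel '[[0,0,0.012,0,0,0,-1],[0,0,0.02,0,0,0,-1],[0,0,0.022,0,0,0,-1],[0,0,0.024,0,0,0,-1],[0,0,0.025,0,0,0,-1],[0,0,0.026,0,0,0,-1],[0,0,0.026,0,0,0,-1],[0,0,0.026,0,0,0,-1]]'
```

```text
clock: 7.38
position: [515.1, 101.6, 50.4]
ee_rot: [0.978, -0.21, 0.0, -0.0]
contact_force: [-0.4, 0.5, -0.2]
gripper_width: -0.0
grasp_force: 0.0
```

```bash
python3 -m handwheel '[[0,0,0.001,0,0,0,-1],[0,0,0.002,0,0,0,-1],[0,0,0.003,0,0,0,-1],[0,0,0.004,0,0,0,-1],[0,0,0.005,0,0,0,-1],[0,0,0.005,0,0,0,-1],[0,0,0.005,0,0,0,-1]]'
```

```text
clock: 8.25
position: [515.1, 101.6, 45.4]
ee_rot: [0.978, -0.21, 0.0, -0.0]
contact_force: [-0.3, -1.0, 2.9]
gripper_width: 0.1
grasp_force: 1.2
```

```bash
python3 -m handwheel '[[0,0,0.001,0,0,0,-1],[0,0,0.0015,0,0,0,-1],[0,0,0.0015,0,0,0,-1],[0,0,0.0015,0,0,0,-1],[0,0,0.0015,0,0,0,-1],[0,0,0.0015,0,0,0,-1],[0,0,0.0015,0,0,0,-1],[0,0,0.0015,0,0,0,-1],[0,0,0.0015,0,0,0,-1]]'
python3 - <<'E'
from h import *
f=[]
for i in range(4):
    p,_=get_image("scene");f.append(read_state()["contact_force"])
print(np.round(f,1).tolist(),read_state()["grasp_force"],read_state()["position"])
cv2.imwrite("pics/d.png",cv2.resize(p[130:230,240:360],None,fx=5,fy=5))
E
```

```text
clock: 9.38
position: [515.1, 101.6, 43.8]
ee_rot: [0.978, -0.21, 0.0, -0.0]
contact_force: [-0.9, -0.1, 3.1]
gripper_width: -0.1
grasp_force: 1.6
[[0.4, -0.2, 3.1], [-0.8, -0.2, 3.4], [-1.4, 0.5, 3.5], [-0.2, 0.1, 2.9]] 1.5629955008625984 [515.03289847 101.60252283  43.82619576]
```

View pics/d.png

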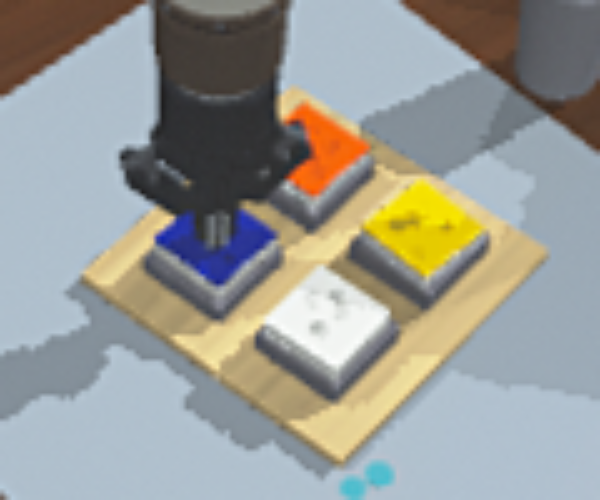

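The fingertips rest at (215,240), near the middle of the blue face. The steady 3.2 N means the foam has given about 4 mm, and the contact has lasted over a second. I draw back slowly at first, then clear.

```bash
python3 -m handwheel '[[0,0,-0.003,0,0,0,-1],[0,0,-0.008,0,0,0,-1],[0,0,-0.02,0,0,0,-1],[0,0,-0.06,0,0,0,-1],[0,0,-0.11,0,0,0,-1],[0,0,-0.11,0,0,0,-1],[0,0,-0.11,0,0,0,-1],[0,0,-0.11,0,0,0,-1]]'
python3 - <<'E'
from h import *
p,_=get_image("scene");cv2.imwrite("pics/e.png",p)
E
```

```text
clock: 10.58
position: [514.2, 101.3, 152.8]
ee_rot: [0.978, -0.21, -0.001, 0.001]
contact_force: [-0.1, -0.1, 0.1]
gripper_width: 0.1
grasp_force: 0.0
```

View pics/e.png

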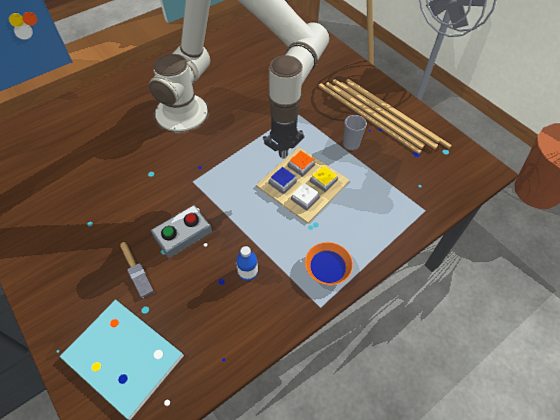

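The gripper is clear. The blue canvas at (283,179), the other canvases and the remaining objects are where they started, and the red button at (191,219) is up.

```bash
python3 -c "from bench import job_done; print(job_done())"
```

```text
the job is handed in; nothing more can be done
None
```

The job is handed in: I pressed the red stop button fully and it came back up, then rested the fingertips on the blue canvas for over a second at about 3 N and drew back clear, with nothing else touched or visibly moved in the last picture; no verdict was returned.

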